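Load, index and lock the pad printer's turntable

ROBOT

A 6-joint arm with a two-finger parallel gripper is mounted at the origin on the work surface. World frame = base frame: x ahead of the robot, y to its left, z up, the work surface at z = 0. Lengths are in m, angles in rad, forces in N, time in s.
With the tool pointing down it reaches from about 0.35 to 0.775 m from the base axis. Payload 5.5 kg.
Tool frame: the origin (TCP) lies between the finger pads; the fingertips stand 8 mm ahead of it and the grasp point (between the pads) lies 11 mm behind it; z points along the fingers, y is the line along which they close (so a half turn about z gives the same grasp; the last joint's range is limited). The gripper opens to 85 mm and grips with 20 to 120 N. Pads are 22 mm wide; open, the fingers measure 114 mm over their backs; the gripper's body (76 mm by 85 mm) begins 54 mm behind the grasp point. The pads swing forward as they close: fully open they stand 13 mm farther back than shut.
Start: joints at [1.049, 0.313, 0.046, 1.304, 0, 1.431], TCP at [0.214, 0.534, 0.239] pointing down, gripper open.
Joint ranges: [-2.76, 2.76], [-0.86, 1.69], [-1.03, 1.26], [-2.2, 2.34], [-1.47, 1.5], [-3.14, 3.14]. Speed limits (rad/s): [2.57, 2.57, 3.14, 3.14, 3.14, 3.14].

INTERFACE

Orientations are given as a unit quaternion [w, x, y, z].
In Python, from workcell import env gives the robot as it stands.
- The arm moves only by the tool move_arm, never from a script. Its argument "moves" is one flat list of numbers, 5 for each row, row after row: the shift along the world's x, y, z in m, then the turn about the world's z in rad, then the finger opening in m, from 0 to 0.0854. A call has 1 to 12 rows; each row is the pose to reach, as a shift and turn from the pose commanded when the call began; what a row does not reach only later rows make up. A row lasts 1/12 s, in which the tool goes at most 41.7 mm and 7.16 degrees, less where a joint would pass 70% of its speed; a pose out of reach is approached as far as the arm can. A call with a gripper value outside its range is refused whole. The fingers move at their own pace and stop on an object; "newtons" is the grip in N (left out, the last holds). Time passes only in rows, so rows that repeat a pose let the fingers close. It gives the time, the measured TCP pose, the force, the opening and the grip force at its end, in the units of the state.
- env.get_state(): the state, without advancing time (a new reading comes with each control period).
- env.read_camera(name): name is "scene" or "top"; returns a dict with "pixels" (400x640x3 uint8, red, green, blue), "camera_matrix" (3x3 intrinsics, pixels), "rvec" (rotation vector, rad) and "tvec" (3), from world to camera coordinates, as OpenCV has them. Camera axes: x right, y down, z forward; pixel columns grow to the right and rows downward; lengths in m; the calibration is good to about 2 mm. A picture is of the moment at which its call begins. There is no depth.
- env.hand_in(): hands the job in; it is judged then, once.
The state is a dict: "clock": time; "joint_pos": joint angles; "qvel": joint speeds; "tau": joint torques, N m; "tcp_pos": TCP position; "orientation": TCP orientation; "wrist_force": force on the tool from outside, world axes, zero at the start; "ft_torque": the same for the moment, N m; "finger_gap": finger opening in m; "grip_force": force on a finger pad.
Only numpy, scipy, OpenCV 4.12 (cv2) and the standard library are available. Lean on these libraries where they do the work, as an engineer would, in place of code of your own. Each camera call takes 0.05 s, during which the arm holds its last target. There are 200 camera calls.

TASK

Get the pad printer ready to run: put a spare tin from the green mat upright into every empty nest of the turntable (leave the tins that are already in nests; only nests outside the clear guard can be loaded), and use its black T-bar to index it clockwise by three clicks from where it starts, so that the red nest ends under the print head. When all six nests are full and the table rests there in its detent, turn the orange clamp knob clockwise until it clicks past its detent, as the last step; leave the mug where it is.

Things in the scene. Friction and masses are not known exactly. Their poses are not given: they have to be found in the camera images.
- printer: fixed dark steel base plate (10 mm thick) of a pad printer. Origin on the bench below the turntable's axis. -x is the open loading side; +x has a clear guard plate, top 75 mm above the bench, from 22 to 140 mm past the axis, 270 mm wide (nests under it cannot be loaded), and a blue tower with print head, 135 mm high, from 100 mm past the axis. Its +y wing carries the clamp knob.
- turntable (a joint): round aluminium turntable, 256 mm across, top 24 mm above the bench, with six nests; rad, 0 at the start, grows clockwise seen from above. A sprung detent holds it every 60 degrees (1.047 rad); turned past halfway it drops into the next position. It can be turned back, but not below 0. About 0.15 N m takes it over.
- tbar (a point): grip point on the black T-bar handle at the middle of the turntable, on its axis, 97 mm above the bench. The bar is 60 mm long along this point's x axis, 16 mm thick along its y, and spans 78 to 108 mm above the bench, on a 22 mm post. Turns with the table.
- nest0 (a point): the nest with the RED collar and a red mark at the rim, at the middle of the loading side at the start: point at the centre of the nest's floor, on the turntable top, 90 mm from its axis; round collar 10 mm high, 52 mm inside, 59 mm outside, takes one tin upright. Nests are numbered anticlockwise seen from above; nest 0 starts on the loading side.
- nest1 (a point): a nest with a black collar: point at the centre of the nest's floor, on the turntable top, 90 mm from its axis; round collar 10 mm high, 52 mm inside, 59 mm outside, takes one tin upright. Nests are numbered anticlockwise seen from above; nest 1 starts on the loading side.
- nest2 (a point): a nest with a black collar: point at the centre of the nest's floor, on the turntable top, 90 mm from its axis; round collar 10 mm high, 52 mm inside, 59 mm outside, takes one tin upright. Nests are numbered anticlockwise seen from above; nest 2 starts under the guard.
- nest3 (a point): a nest with a black collar: point at the centre of the nest's floor, on the turntable top, 90 mm from its axis; round collar 10 mm high, 52 mm inside, 59 mm outside, takes one tin upright. Nests are numbered anticlockwise seen from above; nest 3 starts under the guard.
- nest4 (a point): a nest with a black collar: point at the centre of the nest's floor, on the turntable top, 90 mm from its axis; round collar 10 mm high, 52 mm inside, 59 mm outside, takes one tin upright. Nests are numbered anticlockwise seen from above; nest 4 starts under the guard.
- nest5 (a point): a nest with a black collar: point at the centre of the nest's floor, on the turntable top, 90 mm from its axis; round collar 10 mm high, 52 mm inside, 59 mm outside, takes one tin upright. Nests are numbered anticlockwise seen from above; nest 5 starts on the loading side.
- clamp (a joint): the clamp knob: rad, 0 = free (start), grows as it turns clockwise seen from above; a detent near 0.6 holds it back and it clicks into the locked position at 1.2; stop at 1.38. About 0.1 N m takes it over.
- clamp_grip (a point): grip point of the clamp knob, on its vertical axis, 62 mm above the bench: an orange bar 50 mm long along this point's x axis, 14 mm thick along y, 47 to 75 mm above the bench, on a white housing 60 mm across and 40 mm high. Turns with the knob.
- T0: one of twelve identical closed tins, steel with an orange lid and yellow top: upright cylinder 44 mm across, 42 mm tall, 110 g; origin at the centre of its underside, z up its axis. At the start this one is in nest 0, or absent.
- T1: one of twelve identical closed tins, steel with an orange lid and yellow top: upright cylinder 44 mm across, 42 mm tall, 110 g; origin at the centre of its underside, z up its axis. At the start this one is in nest 1, or absent.
- T2: one of twelve identical closed tins, steel with an orange lid and yellow top: upright cylinder 44 mm across, 42 mm tall, 110 g; origin at the centre of its underside, z up its axis. At the start this one is in nest 2, or absent.
- T3: one of twelve identical closed tins, steel with an orange lid and yellow top: upright cylinder 44 mm across, 42 mm tall, 110 g; origin at the centre of its underside, z up its axis. At the start this one is in nest 3, or absent.
- T4: one of twelve identical closed tins, steel with an orange lid and yellow top: upright cylinder 44 mm across, 42 mm tall, 110 g; origin at the centre of its underside, z up its axis. At the start this one is in nest 4, or absent.
- T5: one of twelve identical closed tins, steel with an orange lid and yellow top: upright cylinder 44 mm across, 42 mm tall, 110 g; origin at the centre of its underside, z up its axis. At the start this one is in nest 5, or absent.
- S0: one of twelve identical closed tins, steel with an orange lid and yellow top: upright cylinder 44 mm across, 42 mm tall, 110 g; origin at the centre of its underside, z up its axis. A spare; starts standing on the green cutting mat (2 mm thick).
- S1: one of twelve identical closed tins, steel with an orange lid and yellow top: upright cylinder 44 mm across, 42 mm tall, 110 g; origin at the centre of its underside, z up its axis. A spare; starts standing on the green cutting mat (2 mm thick).
- S2: one of twelve identical closed tins, steel with an orange lid and yellow top: upright cylinder 44 mm across, 42 mm tall, 110 g; origin at the centre of its underside, z up its axis. A spare; starts standing on the green cutting mat (2 mm thick).
- S3: one of twelve identical closed tins, steel with an orange lid and yellow top: upright cylinder 44 mm across, 42 mm tall, 110 g; origin at the centre of its underside, z up its axis. A spare; starts standing on the green cutting mat (2 mm thick).
- S4: one of twelve identical closed tins, steel with an orange lid and yellow top: upright cylinder 44 mm across, 42 mm tall, 110 g; origin at the centre of its underside, z up its axis. A spare; starts standing on the green cutting mat (2 mm thick).
- S5: one of twelve identical closed tins, steel with an orange lid and yellow top: upright cylinder 44 mm across, 42 mm tall, 110 g; origin at the centre of its underside, z up its axis. A spare; starts standing on the green cutting mat (2 mm thick).
- mug: blue mug, 80 mm across, 90 mm tall, a bystander; origin under its centre.
Things that resemble listed ones, but are neither listed nor needed, are in the scene too. Leave any pink look-alike of the S1 alone. Leave any blue look-alike of the S5 alone.

How it is judged:
On the way, in this order (a step that is already met when the one before it is completed fails the run):
1. all six nests are full and the turntable rests three clicks on (distance between any of T0, S0, S1, S2, S3, S4, S5 and nest0 below 0.008 m and distance between any of T1, S0, S1, S2, S3, S4, S5 and nest1 below 0.008 m and distance between any of T2, S0, S1, S2, S3, S4, S5 and nest2 below 0.008 m and distance between any of T3, S0, S1, S2, S3, S4, S5 and nest3 below 0.008 m and distance between any of T4, S0, S1, S2, S3, S4, S5 and nest4 below 0.008 m and distance between any of T5, S0, S1, S2, S3, S4, S5 and nest5 below 0.008 m and value of joint turntable between 3.04159 and 3.24159 rad and velocity of joint turntable between -0.05 and 0.05 rad/s), for 0.3 s.
2. then the clamp knob is turned past its click (value of joint clamp above 1 rad), for 0.3 s.
At the end, for the whole second after the job is handed in: each of the six nests holds a tin (the one it started with, or a spare), the middle of whose underside is within 8 mm of the middle of the nest floor; the turntable rests at 3.14 rad (within 0.10); the clamp is past 1.0 rad (all of step 1 and value of joint clamp above 1 rad); the robot touches nothing.
It fails at once if the mug is moved more than 30 mm (distance of mug from where it was at the start of the episode above 0.03 m).
Of T0, T1, T2, T3, T4, T5 only 1 to 3 are there at a start; the rules pass over those that are not, and their reading is None.
At some moment in a run one of S0, S1, S2, S3, S4, S5 may be knocked a few centimetres aside while the robot is not near it.
Once in a run the grip may slacken for a moment while it holds something.
It also fails if it takes over 210 s, if anything falls off the work surface, if the arm or the gripper's body presses on something with over 40 N, if the wrist force passes 120 N, or if a joint passes its speed limit or range.

## Working session

There is one attempt and no reset: what is moved stays moved. The work goes in short steps, Python scripts to look and compute and a tool call to move; the robot and the scene stay as the last step left them, time stands still between calls to the robot, and variables do not carry over. Pictures are saved under pics/ and viewed, at most 14 in all, crops included, and the job is handed in when it is done.

Besides the shell and the picture viewer there is one more tool, called after "Emit:" as name(argument=value, ...), one argument or row to a line, values as JSON. move_arm: Moves the arm, as the interface text tells. Its arguments: {"type":"object","properties":{"moves":{"type":"array"},"newtons":{"type":"number"}},"required":["moves"]}

```bash
mkdir -p pics; ls; cat > h.py <<'E'
import cv2, numpy as np
from workcell import env
def snap(name,fn=None):
    c=env.read_camera(name)
    c['bgr']=cv2.cvtColor(np.asarray(c['pixels'],np.uint8),cv2.COLOR_RGB2BGR)
    if fn: cv2.imwrite('pics/'+fn,c['bgr'])
    return c
def ray(c,u,v,z):
    K=np.array(c['camera_matrix']);R=cv2.Rodrigues(np.array(c['rvec'],float))[0];t=np.array(c['tvec'],float).ravel()
    d=R.T@np.linalg.inv(K)@[u,v,1];o=-R.T@t
    return o+d*(z-o[2])/d[2]
def proj(c,p):
    return cv2.projectPoints(np.array(p,float).reshape(-1,3),np.array(c['rvec'],float),np.array(c['tvec'],float),np.array(c['camera_matrix'],float),None)[0].reshape(-1,2)
E
python3 - <<'E'
from h import *
for n in('scene','top'):
    c=snap(n,n+'0.png'); R=cv2.Rodrigues(np.array(c['rvec'],float))[0]; print(n,-R.T@np.array(c['tvec']).ravel(),R.round(2).tolist())
print(env.get_state())
E
```

```text
pics
scene [ 1.37612061 -0.46865041  0.85647694] [[0.48, 0.88, 0.01], [0.54, -0.28, -0.79], [-0.69, 0.39, -0.61]]
top [0.27928788 0.00146736 1.37271182] [[-0.02, -1.0, -0.01], [-0.98, 0.02, -0.2], [0.2, 0.0, -0.98]]
{'clock': 0.1, 'joint_pos': array([ 1.04940594e+00,  3.13931226e-01,  4.50925677e-02,  1.30361000e+00,
       -1.12941850e-05,  1.43119531e+00]), 'qvel': array([-4.80029946e-04, -1.32522752e-03,  1.78276907e-03,  2.97954081e-06,
        5.25643776e-04,  7.76589509e-04]), 'tau': array([ 2.65743351e-03, -4.81725526e+01,  2.99245262e+01,  1.27511012e-02,
       -1.58492185e-04,  2.66542935e-05]), 'tcp_pos': array([0.21402225, 0.53320338, 0.23849466]), 'orientation': array([-2.62759075e-04,  1.89737333e-01,  9.81834539e-01, -7.83287235e-04]), 'wrist_force': array([-0.62883829,  0.33843425, -0.62239721]), 'ft_torque': array([ 0.00477525, -0.00880602,  0.01758317]), 'grip_force': 0.0, 'finger_gap': 0.08544728701054888}
```

View pics/top0.png

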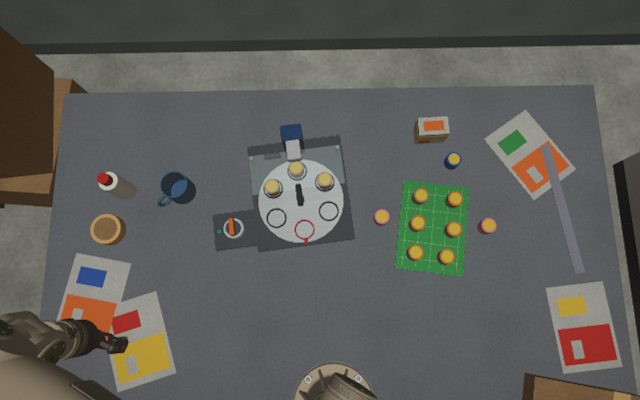

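View pics/scene0.png

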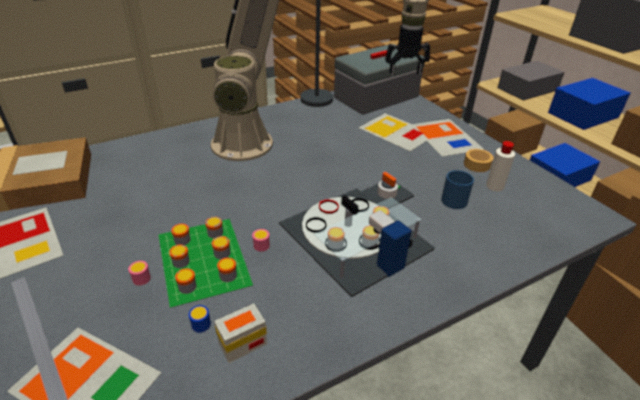

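The top view shows the mat with six orange tins (around 417–455, 195–257). The look-alikes are pink at (382,217) and (488,226), and blue at (453,160). The turntable is centred near (300,201). Nest 0 (red, 304,229), nest 1 (328,211) and nest 5 (277,218) are empty, and all three nests under the guard are full. The mug is at (177,188) and the knob at (232,228). Next I'll measure these.

```bash
cat > m.py <<'E'
from h import *
def tins(c,z=.044):
    hsv=cv2.cvtColor(c['bgr'],cv2.COLOR_BGR2HSV)
    m=cv2.inRange(hsv,(19,110,120),(35,255,255))
    n,l,s,ce=cv2.connectedComponentsWithStats(m)
    return [(ce[i].round(1),int(s[i,4]),ray(c,*ce[i],z)[:2].round(4)) for i in range(1,n) if 20<s[i,4]<400]
E
python3 - <<'E'
from m import *
for n in('top','scene'):
    c=snap(n); print(n)
    for t in tins(c): print(*t, ray(c,*t[0],.066)[:2].round(4))
    im=c['bgr']; hsv=cv2.cvtColor(im,cv2.COLOR_BGR2HSV)
    if n=='top':
        # turntable circle
        m=cv2.inRange(hsv,(0,0,120),(180,60,255)); m[:, :240]=0;m[:,360:]=0;m[:150]=0;m[250:]=0
        cs=max(cv2.findContours(m,cv2.RETR_EXTERNAL,cv2.CHAIN_APPROX_NONE)[0],key=cv2.contourArea)[:,0]
        p=np.array([ray(c,*q,.024)[:2] for q in cs if q[1]>185])
        A=np.c_[2*p,np.ones(len(p))];
        for k in range(4):
            s=np.linalg.lstsq(A,(p**2).sum(1),rcond=None)[0];r=np.sqrt(s[2]+s[0]**2+s[1]**2)
            e=abs(np.linalg.norm(p-s[:2],axis=1)-r);keep=e<max(.003,np.median(e)*2);p,A=p[keep],A[keep]
        print('table',s[:2],r,len(p))
    for nm,lo,hi,z in(('orange',(5,150,100),(18,255,255),.075),('blk',(0,0,0),(180,255,45),.108)):
        m=cv2.inRange(hsv,lo,hi);k=cv2.connectedComponentsWithStats(m)
        for i in range(1,k[0]):
            if 15<k[2][i,4]<300: print(nm,k[3][i].round(1),k[2][i,4],ray(c,*k[3][i],z)[:2].round(4))
    x,y,w,h=(210,120,260,160) if n=='top' else (120,160,330,150)
    cv2.imwrite(f'pics/{n}_crop.png',cv2.resize(im[y:y+h,x:x+w],None,fx=3 if n=='top' else 2.4,fy=3 if n=='top' else 2.4,interpolation=cv2.INTER_CUBIC))
E
```

```text
top
[453.7 158.4] 87 [ 0.6937 -0.3741] [ 0.6868 -0.3678]
[295.6 167.2] 87 [0.6744 0.1004] [0.6679 0.0986]
[324.5 178.3] 83 [0.6386 0.0144] [0.6327 0.014 ]
[271.  185.5] 90 [0.6191 0.1734] [0.6136 0.1706]
[420.9 194.7] 106 [ 0.5838 -0.2694] [ 0.5786 -0.265 ]
[455.3 198. ] 102 [ 0.5721 -0.3701] [ 0.5671 -0.364 ]
[381.7 215.9] 96 [ 0.522  -0.1514] [ 0.518  -0.1489]
[417.6 222.1] 108 [ 0.5019 -0.2554] [ 0.4982 -0.251 ]
[488.8 224.8] 96 [ 0.4906 -0.4616] [ 0.487 -0.454]
[454.1 228.5] 109 [ 0.4814 -0.3601] [ 0.478  -0.3542]
[415.7 251.5] 116 [ 0.4163 -0.245 ] [ 0.414 -0.241]
[446.6 255.6] 114 [ 0.4031 -0.3331] [ 0.4011 -0.3275]
table [0.57847915 0.08771552] 0.1263123545406863 143
orange [433.3 125.2] 175 [ 0.7879 -0.3121]
orange [557.8 159.4] 217 [ 0.6755 -0.6688]
orange [452.6 198.4] 57 [ 0.5641 -0.3536]
orange [420.6 217.5] 19 [ 0.5098 -0.2585]
orange [231.  226.3] 87 [0.4935 0.2822]
orange [414.1 226.5] 34 [ 0.4843 -0.2386]
orange [448.9 227.4] 32 [ 0.4801 -0.3371]
orange [459.6 230.4] 20 [ 0.4711 -0.3668]
orange [414.4 253.4] 58 [ 0.4079 -0.2354]
orange [446.4 258.4] 56 [ 0.3923 -0.324
[... 2423 characters left out ...]
038]
orange [185.1 278.3] 112 [ 0.6133 -0.3749]
blk [235.7   4. ] 31 [-1.371   0.5129]
blk [317.1  45.6] 254 [-0.5168  0.5962]
blk [544.6   1.4] 25 [-0.5784  2.2652]
blk [408.6   8.3] 34 [-0.8353  1.3942]
blk [229.6  28.8] 90 [-0.9412  0.3144]
blk [412.5  21.2] 122 [-0.6218  1.2532]
blk [530.4  48.1] 145 [-0.026  1.492]
blk [208.1  61.6] 96 [-0.5532  0.0705]
blk [342.5  69.1] 45 [-0.2124  0.5516]
blk [74.7 85.3] 194 [-0.5494 -0.4712]
blk [532.3  89.8] 17 [0.3106 1.1102]
blk [316.7 102.9] 90 [0.0216 0.2957]
blk [345.3  99.6] 16 [0.0468 0.4045]
blk [  7.2 126.3] 107 [-0.2982 -0.7069]
blk [349.4 204.8] 159 [0.5941 0.0773]
blk [360.8 198.9] 24 [0.5867 0.1183]
blk [386.8 242.8] 20 [0.7604 0.0782]
```

View pics/top_crop.png

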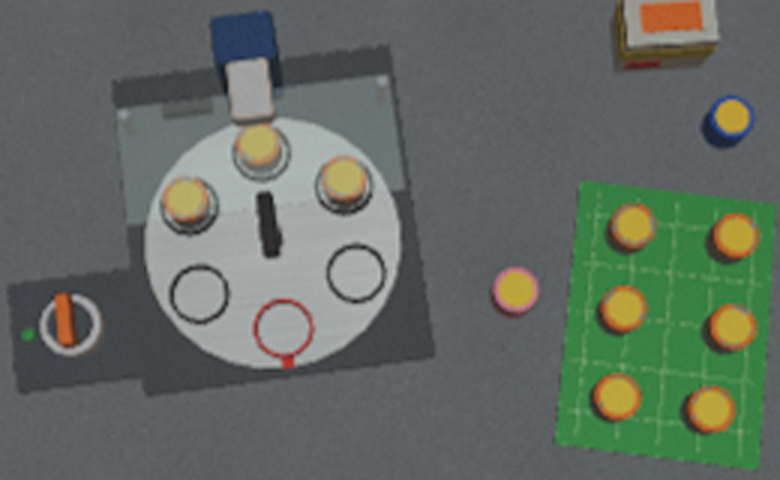

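The crop shows six orange-bodied tins on the green mat, at (421,195), (455,198), (418,222), (454,228), (416,251) and (447,256). These are the spares. The pink tins at (382,217) and (488,226) and the blue one at (453,160) stand off the mat, so I'm leaving them. The nests under the guard are full, and nests 0, 1 and 5 on the loading side are empty. The printer's yaw is about 0.11. I'll refine the nest positions next.

```bash
cat > n.py <<'E'
from m import *
def rings(c):
    hsv=cv2.cvtColor(c['bgr'],cv2.COLOR_BGR2HSV)
    red=cv2.inRange(hsv,(0,110,70),(8,255,255))|cv2.inRange(hsv,(172,110,70),(180,255,255))
    return red,cv2.inRange(hsv,(0,0,0),(180,255,90))
E
python3 - <<'E'
from n import *
c=snap('top'); red,dk=rings(c)
for nm,m,(u,v) in(('n0',red,(304,229)),('n1',dk,(328.5,211)),('n5',dk,(276.5,218))):
    yy,xx=np.nonzero(m); k=(abs(np.hypot(xx-u,yy-v)-9)<3.5); 
    pts=np.array([xx[k],yy[k]]).T.astype(np.float32)
    e=cv2.fitEllipse(pts); print(nm,len(pts),e[0],e[1],ray(c,*e[0],.031)[:2].round(4))
s=snap('scene'); red,dk=rings(s)
yy,xx=np.nonzero(red); k=np.hypot(xx-328,yy-206)<14; pts=np.array([xx[k],yy[k]]).T.astype(np.float32)
e=cv2.fitEllipse(pts); print('n0 scene',e[0],ray(s,*e[0],.031)[:2])
# knob orange in both views -> axis; bar line directions
for n,cc,(u,v) in(('top',c,(231,226)),('scene',s,(388,178))):
    hsv=cv2.cvtColor(cc['bgr'],cv2.COLOR_BGR2HSV);m=cv2.inRange(hsv,(3,120,80),(18,255,255))
    yy,xx=np.nonzero(m);k=np.hypot(xx-u,yy-v)<14;p=np.array([xx[k],yy[k]]).T.astype(np.float32)
    print(n,'knob',p.mean(0),ray(cc,*p.mean(0),.070)[:2],cv2.fitLine(p,2,0,.01,.01).ravel()[:2], ray(cc,*p.mean(0),.04)[:2])
yy,xx=np.nonzero(dk*0+rings(c)[1]); k=np.hypot(xx-299.5,yy-195)<14
p=np.array([xx[k],yy[k]]).T.astype(np.float32);print('tbar',p.mean(0),cv2.fitLine(p,2,0,.01,.01).ravel(),ray(c,*p.mean(0),.1)[:2])
for d in(0.08,.11,.14):
  a=d;C=np.array([.5785,.0877]);R=np.array([[np.cos(a),-np.sin(a)],[np.sin(a),np.cos(a)]])
  print(d,[(C+R@(.09*np.array([np.cos(t),np.sin(t)]))).round(4) for t in np.pi+np.arange(6)*np.pi/3])
E
```

```text
n0 62 (304.0749206542969, 229.5281219482422) (18.079896926879883, 20.046100616455078) [0.4875 0.0766]
n1 55 (328.3223876953125, 210.8199462890625) (18.272079467773438, 18.521875381469727) [0.5423 0.0044]
n5 58 (276.09918212890625, 217.71835327148438) (18.054691314697266, 18.595901489257812) [0.5241 0.1591]
n0 scene (328.1065673828125, 205.85015869140625) [0.48866116 0.07606406]
top knob [231.03061 226.28572] [0.49427383 0.28330814] [0.13289167 0.9911306 ] [0.49922472 0.28979862]
scene knob [388.594   178.77443] [0.5024043  0.27699713] [0.72654784 0.68711585] [0.46907657 0.3054397 ]
tbar [299.21008 194.78992] [1.4286919e-01 9.8974156e-01 2.9921008e+02 1.9478992e+02] [0.57642596 0.08598114]
0.08 [array([0.4888, 0.0805]), array([0.5399, 0.0064]), array([0.6296, 0.0136]), array([0.6682, 0.0949]), array([0.6171, 0.169 ]), array([0.5274, 0.1618])]
0.11 [array([0.489 , 0.0778]), array([0.5423, 0.0053]), array([0.6318, 0.0152]), array([0.668 , 0.0976]), array([0.6147, 0.1701]), array([0.5252, 0.1602])]
0.14 [array([0.4894, 0.0751]), array([0.5448, 0.0042]), array([0.6339, 0.0168]), array([0.6676, 0.1003]), array([0.6122, 0.1712]), array([0.5231, 0.1586])]
```

Emit:
move_arm(
  moves=[0.25,-0.5,-0.05,0.49,0.07,0.25,-0.5,-0.05,0.49,0.07,0.25,-0.5,-0.05,0.49,0.07,0.25,-0.5,-0.05,0.49,0.07,0.25,-0.5,-0.05,0.49,0.07,0.25,-0.5,-0.05,0.49,0.07,0.25,-0.5,-0.05,0.49,0.07,0.25,-0.5,-0.05,0.49,0.07,0.25,-0.5,-0.05,0.49,0.07,0.25,-0.5,-0.05,0.49,0.07,0.25,-0.5,-0.05,0.49,0.07,0.25,-0.5,-0.05,0.49,0.07],
  newtons=60,
)

```text
clock: 1.3
tcp_pos: [0.4326, 0.0961, 0.1959]
orientation: [0.0, -0.054, 0.999, 0.0]
wrist_force: [0.7, 0.2, -0.2]
finger_gap: 0.0703
grip_force: 0.0
```

Emit:
move_arm(
  moves=[0.063,-0.342,-0.064,0,0.07,0.063,-0.342,-0.064,0,0.07,0.063,-0.342,-0.064,0,0.07,0.063,-0.342,-0.064,0,0.07,0.063,-0.342,-0.064,0,0.07,0.063,-0.342,-0.064,0,0.07,0.063,-0.342,-0.064,0,0.07,0.063,-0.342,-0.064,0,0.07,0.063,-0.342,-0.064,0,0.07,0.063,-0.342,-0.064,0,0.07,0.063,-0.342,-0.064,0,0.07],
)

```text
clock: 2.22
tcp_pos: [0.4947, -0.2449, 0.1311]
orientation: [-0.0, -0.053, 0.999, 0.001]
wrist_force: [-0.3, 0.4, -1.3]
finger_gap: 0.07
grip_force: 0.0
```

```bash
cat > look.py <<'E'
from m import *
for n in('top','scene'):
    c=snap(n); print(n)
    for t in tins(c):
        x,y=t[2]
        if .3<x<.75 and -.5<y<.25: print(t[0],t[1],x,y,'nest z:',ray(c,*t[0],.066)[:2].round(4))
s=env.get_state();print(s['clock'],s['tcp_pos'],s['finger_gap'])
E
python3 look.py
```

```text
top
[295.7 167.2] 87 0.6745 0.0999 nest z: [0.6679 0.0983]
[324.3 178.3] 88 0.6387 0.0149 nest z: [0.6327 0.0146]
[271.1 185.6] 92 0.619 0.1732 nest z: [0.6133 0.1703]
[419.5 193.5] 70 0.5872 -0.2657 nest z: [ 0.5823 -0.2612]
[381.7 215.9] 96 0.522 -0.1514 nest z: [ 0.518  -0.1489]
[488.8 224.8] 96 0.4906 -0.4616 nest z: [ 0.487 -0.454]
scene
[381.4 209.3] 47 0.587 0.1937 nest z: [0.6085 0.1757]
[213.2 221. ] 89 0.4131 -0.244 nest z: [ 0.4394 -0.2501]
[179.5 228.5] 78 0.4009 -0.3335 nest z: [ 0.4273 -0.3372]
[369.5 230. ] 67 0.6451 0.1133 nest z: [0.6647 0.0977]
[335.7 232.1] 95 0.6094 0.0288 nest z: [0.6303 0.0154]
[260.2 234. ] 64 0.5223 -0.1518 nest z: [ 0.5453 -0.1604]
[220.3 240.8] 119 0.498 -0.2538 nest z: [ 0.5217 -0.2595]
[177.5 249.7] 115 0.4789 -0.3604 nest z: [ 0.503  -0.3633]
[226.5 263.2] 114 0.582 -0.2674 nest z: [ 0.6035 -0.2729]
[137.5 266.8] 92 0.4921 -0.462 nest z: [ 0.516  -0.4622]
[184.3 273.8] 145 0.5679 -0.3687 nest z: [ 0.5898 -0.3713]
[198.2 312.6] 141 0.6953 -0.3743 nest z: [ 0.7138 -0.3769]
2.3167 [ 0.49466335 -0.24306109  0.13168887] 0.07001741570669444
```

Emit:
move_arm(
  moves=[0.0055,-0.0115,-0.03,0,0.07,0.0055,-0.0115,-0.06,0,0.07,0.0055,-0.0115,-0.09,0,0.07,0.0055,-0.0115,-0.108,0,0.07,0.0055,-0.0115,-0.108,0,0.07,0.0055,-0.0115,-0.108,0,0.03,0.0055,-0.0115,-0.108,0,0.03,0.0055,-0.0115,-0.108,0,0.03,0.0055,-0.0115,-0.108,0,0.03,0.0055,-0.0115,-0.108,0,0.03,0.0055,-0.0115,-0.108,0,0.03],
  newtons=60,
)

```text
clock: 3.23
tcp_pos: [0.5021, -0.2559, 0.026]
orientation: [0.002, -0.054, 0.999, -0.001]
wrist_force: [-0.2, 1.7, 6.4]
finger_gap: 0.0425
grip_force: 61.3
```

Emit:
move_arm(
  moves=[0,0,0.04,0,0.03,0,0,0.08,0,0.03,0,0.02,0.12,0,0.03,0.022,0.05,0.15,0,0.03,0.022,0.09,0.15,0,0.03,0.022,0.13,0.15,0,0.03,0.022,0.17,0.15,0,0.03,0.022,0.21,0.15,0,0.03,0.022,0.25,0.15,0,0.03,0.022,0.29,0.15,0,0.03,0.022,0.33,0.15,0,0.03,0.022,0.35,0.15,0,0.03],
)

```text
clock: 4.23
tcp_pos: [0.5221, 0.0985, 0.1747]
orientation: [0.001, -0.056, 0.998, 0.001]
wrist_force: [0.1, -0.4, -0.9]
finger_gap: 0.0427
grip_force: 61.4
```

Emit:
move_arm(
  moves=[0,0.03,0,0,0.03,0,0.055,0,0,0.03,0,0.063,0,0,0.03,0,0.063,0,0,0.03,0,0.063,0,0,0.03],
)

```text
clock: 4.65
tcp_pos: [0.5226, 0.1575, 0.174]
orientation: [0.0, -0.055, 0.999, -0.0]
wrist_force: [0.3, -0.7, -0.1]
finger_gap: 0.0422
grip_force: 61.4
```

```bash
python3 - <<'E'
from h import *
c=snap('scene','s1.png'); cv2.imwrite('pics/s1c.png',cv2.resize(c['bgr'][90:300,120:450],None,fx=2.4,fy=2.4))
print(env.get_state()['tcp_pos'],env.get_state()['finger_gap'])
E
```

```text
[0.52265622 0.15683167 0.17399146] 0.042045149857307396
```

View pics/s1c.png

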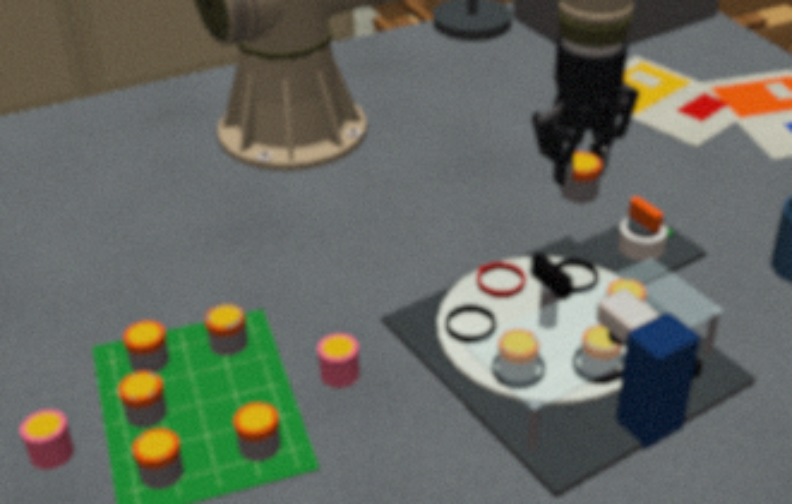

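The picture shows the tin held upright in the gripper, near (583,175) in the crop. The black nest 5 below it, at (575,275), is clear. I'll lower it.

Emit:
move_arm(
  moves=[0.003,0.0025,-0.03,0,0.03,0.003,0.0025,-0.06,0,0.03,0.003,0.0025,-0.085,0,0.03,0.003,0.0025,-0.1,0,0.03,0.003,0.0025,-0.11,0,0.03,0.003,0.0025,-0.118,0,0.03,0.003,0.0025,-0.123,0,0.03,0.003,0.0025,-0.1255,0,0.03,0.003,0.0025,-0.1255,0,0.03,0.003,0.0025,-0.1255,0,0.03],
)

```text
clock: 5.53
tcp_pos: [0.5263, 0.1601, 0.0491]
orientation: [0.001, -0.054, 0.999, 0.0]
wrist_force: [0.3, 0.3, -0.3]
finger_gap: 0.0426
grip_force: 61.4
```

Emit:
move_arm(
  moves=[0,0,-0.001,0,0.03,0,0,-0.001,0,0.046,0,0,-0.001,0,0.05,0,0,-0.001,0,0.062,0,0,-0.001,0,0.062,0,0,0.03,0,0.062,0,0,0.06,0,0.062,0,0,0.1,0,0.07,0,-0.03,0.12,0,0.07,0,-0.06,0.12,0,0.07,0,-0.1,0.12,0,0.07,0,-0.14,0.12,0,0.07],
)

```text
clock: 6.53
tcp_pos: [0.526, 0.0193, 0.1694]
orientation: [0.001, -0.055, 0.998, -0.0]
wrist_force: [-0.1, -1.6, -1.0]
finger_gap: 0.0704
grip_force: 0.0
```

Emit:
move_arm(
  moves=[0,-0.04,0,0,0.07,0,-0.08,0,0,0.07,0,-0.1,0,0,0.07],
)

```text
clock: 6.78
tcp_pos: [0.5257, -0.0838, 0.1686]
orientation: [0.0, -0.053, 0.999, -0.001]
wrist_force: [0.5, 0.3, -0.4]
finger_gap: 0.07
grip_force: 0.0
```

```bash
python3 look.py
```

```text
top
[453.7 158.4] 87 0.6937 -0.3741 nest z: [ 0.6868 -0.3678]
[295.6 167. ] 85 0.6751 0.1004 nest z: [0.6685 0.0986]
[324.4 178.5] 92 0.638 0.0147 nest z: [0.6321 0.0143]
[271.3 185.4] 100 0.6197 0.1726 nest z: [0.6139 0.1697]
[420.9 194.7] 106 0.5838 -0.2694 nest z: [ 0.5786 -0.265 ]
[455.2 198. ] 101 0.5721 -0.37 nest z: [ 0.5672 -0.3637]
[274.3 214.7] 108 0.5309 0.1629 nest z: [0.5267 0.1602]
[488.8 224.8] 96 0.4906 -0.4616 nest z: [ 0.487 -0.454]
[454.1 228.5] 109 0.4814 -0.3601 nest z: [ 0.478  -0.3542]
[415.7 251.5] 116 0.4163 -0.245 nest z: [ 0.414 -0.241]
[446.6 255.6] 113 0.403 -0.3332 nest z: [ 0.4011 -0.3275]
scene
[360.1 194.6] 72 0.5006 0.1781 nest z: [0.5243 0.1607]
[381.2 209. ] 46 0.5857 0.1938 nest z: [0.6072 0.1759]
[213.3 221. ] 90 0.4135 -0.2436 nest z: [ 0.4395 -0.2498]
[179.4 228.5] 77 0.4009 -0.3337 nest z: [ 0.4272 -0.3374]
[369.5 230.3] 75 0.6459 0.1129 nest z: [0.6657 0.097 ]
[336.  232.5] 86 0.6113 0.0286 nest z: [0.632  0.0152]
[260.2 234. ] 64 0.5223 -0.1518 nest z: [ 0.5453 -0.1604]
[177.5 249.7] 116 0.4787 -0.3604 nest z: [ 0.503  -0.3633]
[225.7 262.8] 134 0.5797 -0.2687 nest z: [ 0.6013 -0.2742]
[137.5 266.8] 90 0.492 -0.462 nest z: [ 0.516  -0.4622]
[184.3 273.8] 146 0.568 -0.3687 nest z: [ 0.5898 -0.3713]
[198.2 312.5] 139 0.6952 -0.3744 nest z: [ 0.7136 -0.3769]
6.8833 [ 0.52582173 -0.08329486  0.1684348 ] 0.06979473943898845
```

Emit:
move_arm(
  moves=[-0.022,-0.032,0,0,0.07,-0.045,-0.064,0,0,0.07,-0.067,-0.097,-0.02,0,0.07,-0.09,-0.13,-0.04,0,0.07,-0.111,-0.161,-0.06,0,0.07,-0.111,-0.161,-0.06,0,0.07,-0.111,-0.161,-0.09,0,0.07,-0.111,-0.161,-0.12,0,0.07,-0.111,-0.161,-0.1445,0,0.07,-0.111,-0.161,-0.1445,0,0.07,-0.111,-0.161,-0.1445,0,0.05,-0.111,-0.161,-0.1445,0,0.03],
)

```text
clock: 7.88
tcp_pos: [0.4157, -0.2409, 0.0251]
orientation: [0.001, -0.055, 0.999, -0.001]
wrist_force: [0.7, -1.4, 1.2]
finger_gap: 0.0473
grip_force: 0.8
```

Emit:
move_arm(
  moves=[0,0,0,0,0.03,0,0,0,0,0.03,0,0,0,0,0.03,0,0,0,0,0.03],
)

```text
clock: 8.22
tcp_pos: [0.4162, -0.2416, 0.0257]
orientation: [0.002, -0.054, 0.999, -0.001]
wrist_force: [-0.5, 1.5, 6.9]
finger_gap: 0.0422
grip_force: 61.1
```

Emit:
move_arm(
  moves=[0,0,0.04,0,0.03,0,0,0.08,0,0.03,0.01,0.03,0.1,0,0.03,0.02,0.065,0.12,0,0.03,0.03,0.1,0.12,0,0.03,0.04,0.14,0.12,0,0.03,0.05,0.178,0.12,0,0.03,0.06,0.216,0.12,0,0.03,0.07,0.254,0.12,0,0.03,0.0735,0.29,0.12,0,0.03,0.0735,0.318,0.12,0,0.03,0.0735,0.318,0.12,0,0.03],
)

```text
clock: 9.22
tcp_pos: [0.4879, 0.0817, 0.1444]
orientation: [0.0, -0.057, 0.998, 0.001]
wrist_force: [-0.5, 0.3, -1.4]
finger_gap: 0.0424
grip_force: 61.6
```

Emit:
move_arm(
  moves=[0,0,0,0,0.03,0,0,0,0,0.03],
)

```text
clock: 9.38
tcp_pos: [0.4881, 0.077, 0.1441]
orientation: [0.0, -0.054, 0.999, -0.0]
wrist_force: [0.7, -0.7, -0.9]
finger_gap: 0.0431
grip_force: 44.4
```

```bash
python3 look.py | egrep '0.4|0.5|top|scene'
```

```text
top
[324.2 178.5] 97 0.6379 0.015 nest z: [0.6321 0.0149]
[420.9 194.7] 106 0.5838 -0.2694 nest z: [ 0.5786 -0.265 ]
[455.3 198. ] 102 0.5721 -0.3701 nest z: [ 0.5671 -0.364 ]
[381.7 215.9] 96 0.522 -0.1514 nest z: [ 0.518  -0.1489]
[488.8 224.8] 96 0.4906 -0.4616 nest z: [ 0.487 -0.454]
[454.1 228.5] 109 0.4814 -0.3601 nest z: [ 0.478  -0.3542]
[446.6 255.6] 114 0.4031 -0.3331 nest z: [ 0.4011 -0.3275]
scene
[360.  194.5] 73 0.5003 0.1781 nest z: [0.5238 0.1607]
[381.  209.1] 45 0.5858 0.1933 nest z: [0.6073 0.1752]
[179.4 228.5] 77 0.4009 -0.3337 nest z: [ 0.4272 -0.3374]
[369.5 230.4] 76 0.6464 0.1125 nest z: [0.6661 0.0968]
[335.8 232.4] 85 0.6107 0.0286 nest z: [0.6315 0.015 ]
[260.3 234. ] 65 0.5225 -0.1516 nest z: [ 0.5455 -0.1601]
[177.4 249.8] 117 0.4788 -0.3606 nest z: [ 0.5032 -0.3636]
[225.8 262.8] 132 0.5799 -0.2687 nest z: [ 0.6014 -0.2739]
[137.4 266.9] 92 0.4922 -0.4622 nest z: [ 0.5162 -0.4625]
[184.3 273.8] 146 0.5678 -0.3687 nest z: [ 0.5898 -0.3713]
9.4833 [0.48817748 0.07611936 0.14402765] 0.04271922818528261
```

The grip force dipped, so I'm checking the hold.

Emit:
move_arm(
  moves=[0,0,0,0,0.03,0,0,0,0,0.03,0,0,0,0,0.03],
)

```text
clock: 9.73
tcp_pos: [0.4882, 0.0763, 0.1438]
orientation: [0.0, -0.053, 0.999, 0.0]
wrist_force: [0.1, 0.2, -1.5]
finger_gap: 0.0425
grip_force: 62.7
```

```bash
python3 - <<'E'
from h import *
c=snap('scene'); u,v=proj(c,[.489,.077,.12])[0].astype(int);print(u,v)
cv2.imwrite('pics/s2.png',cv2.resize(c['bgr'][v-60:v+60,u-70:u+70],None,fx=4,fy=4))
s=env.get_state();print(s['grip_force'],s['finger_gap'],s['tcp_pos'])
E
```

```text
329 180
62.70145297050476 0.0426579342225305 [0.48818895 0.07640549 0.14381559]
```

View pics/s2.png

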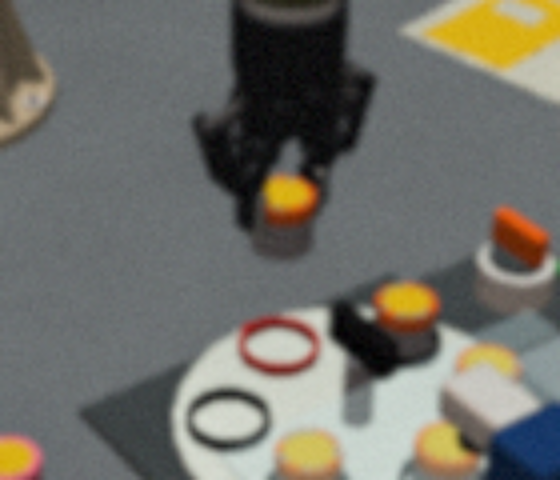

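The picture shows the tin still held upright, with its lid at crop (290,195) and the red nest below it at (280,343). I'll check whether it slipped down.

```bash
python3 - <<'E'
from m import *
c=snap('scene')
for z in(.150,.155,.160,.164): print(z,proj(c,[.487,.0768,z])[0])
for t in tins(c):
    if np.hypot(*(t[0]-[331,168]))<12: print(t)
E
```

```text
0.15 [329.36895852 171.59541399]
0.155 [329.42822267 170.0865683 ]
0.16 [329.48777581 168.57036478]
0.164 [329.53562783 167.3520681 ]
(array([329.8, 167.8]), 67, array([0.3357, 0.1707]))
```

Emit:
move_arm(
  moves=[0.001,0,-0.03,0,0.03,0.001,0,-0.055,0,0.03,0.001,0,-0.07,0,0.03,0.001,0,-0.08,0,0.03,0.001,0,-0.09,0,0.03,0.001,0,-0.094,0,0.03,0.001,0,-0.096,0,0.03,0.001,0,-0.096,0,0.03],
)

```text
clock: 10.5
tcp_pos: [0.4894, 0.0771, 0.0482]
orientation: [0.0, -0.054, 0.999, 0.0]
wrist_force: [1.2, 0.3, -0.0]
finger_gap: 0.0424
grip_force: 63.5
```

Emit:
move_arm(
  moves=[0,0,-0.0005,0,0.046,0,0,-0.0005,0,0.05,0,0,-0.0005,0,0.062,0,0,-0.0005,0,0.062,0,0,0.03,0,0.062,0,0,0.06,0,0.062,0,0,0.1,0,0.07,0.02,-0.03,0.12,0,0.07,0.03,-0.06,0.12,0,0.07,0.045,-0.1,0.12,0,0.07,0.06,-0.14,0.12,0,0.07,0.06,-0.17,0.12,0,0.07],
)

```text
clock: 11.5
tcp_pos: [0.5517, -0.0957, 0.1684]
orientation: [0.002, -0.054, 0.999, -0.001]
wrist_force: [0.2, -0.3, -0.7]
finger_gap: 0.0701
grip_force: 0.0
```

```bash
python3 look.py | egrep ' 0.4| 0.5|top|scene|^[0-9]'
```

```text
top
[420.9 194.7] 106 0.5838 -0.2694 nest z: [ 0.5786 -0.265 ]
[455.3 198. ] 102 0.5721 -0.3701 nest z: [ 0.5671 -0.364 ]
[274.4 214.8] 104 0.5307 0.1626 nest z: [0.5264 0.1599]
[303.5 226.8] 108 0.4936 0.0775 nest z: [0.49   0.0762]
[488.7 224.8] 97 0.4906 -0.4614 nest z: [ 0.4871 -0.4537]
[454.1 228.5] 109 0.4814 -0.3601 nest z: [ 0.478  -0.3542]
[446.6 255.6] 114 0.4031 -0.3331 nest z: [ 0.4011 -0.3275]
scene
[360.2 194.5] 70 0.5006 0.1787 nest z: [0.524  0.1612]
[329.  195.9] 76 0.4631 0.0934 nest z: [0.4878 0.0783]
[381. 209.] 41 0.5856 0.1934 nest z: [0.6069 0.1754]
[179.4 228.5] 77 0.4009 -0.3337 nest z: [ 0.4272 -0.3374]
[260.4 234.1] 66 0.5226 -0.1515 nest z: [ 0.5459 -0.1601]
[177.4 249.7] 116 0.4786 -0.3607 nest z: [ 0.5029 -0.3635]
[225.7 262.7] 135 0.5796 -0.2686 nest z: [ 0.601 -0.274]
[137.6 266.8] 91 0.4921 -0.4619 nest z: [ 0.5161 -0.462 ]
[184.1 273.7] 144 0.5676 -0.3689 nest z: [ 0.5893 -0.3716]
11.6 [ 0.55014432 -0.0975802   0.1678445 ] 0.06999560577587713
```

Emit:
move_arm(
  moves=[0.007,-0.035,0,0,0.07,0.015,-0.07,0,0,0.07,0.022,-0.105,-0.02,0,0.07,0.03,-0.14,-0.04,0,0.07,0.032,-0.172,-0.06,0,0.07,0.032,-0.172,-0.06,0,0.07,0.032,-0.172,-0.09,0,0.07,0.032,-0.172,-0.12,0,0.07,0.032,-0.172,-0.1435,0,0.07,0.032,-0.172,-0.1435,0,0.07,0.032,-0.172,-0.1435,0,0.05,0.032,-0.172,-0.1435,0,0.03],
)

```text
clock: 12.6
tcp_pos: [0.582, -0.2648, 0.0259]
orientation: [0.001, -0.054, 0.999, -0.001]
wrist_force: [0.2, -1.5, 1.4]
finger_gap: 0.0473
grip_force: 0.7
```

Emit:
move_arm(
  moves=[0,0,0,0,0.03,0,0,0,0,0.03,0,0,0,0,0.03,0,0,0,0,0.03],
)

```text
clock: 12.93
tcp_pos: [0.5827, -0.2654, 0.0267]
orientation: [0.002, -0.054, 0.999, -0.001]
wrist_force: [0.1, 0.9, 6.7]
finger_gap: 0.0423
grip_force: 61.3
```

Emit:
move_arm(
  moves=[0,0,0.04,0,0.03,0,0,0.08,0,0.03,0,0.03,0.1,0,0.03,-0.01,0.065,0.12,0,0.03,-0.02,0.1,0.12,0,0.03,-0.03,0.14,0.12,0,0.03,-0.035,0.178,0.12,0,0.03,-0.039,0.216,0.12,0,0.03,-0.039,0.25,0.12,0,0.03,-0.039,0.27,0.12,0,0.03,-0.039,0.27,0.12,0,0.03,-0.039,0.27,0.12,0,0.03],
)

```text
clock: 13.93
tcp_pos: [0.542, 0.0063, 0.1448]
orientation: [0.0, -0.055, 0.998, -0.0]
wrist_force: [-0.5, -0.8, -1.8]
finger_gap: 0.0422
grip_force: 61.5
```

Emit:
move_arm(
  moves=[0,0,0,0,0.03,0,0,0,0,0.03],
)

```text
clock: 14.1
tcp_pos: [0.5423, 0.0042, 0.1444]
orientation: [0.0, -0.053, 0.999, -0.0]
wrist_force: [0.2, 0.6, -1.8]
finger_gap: 0.0423
grip_force: 61.5
```

```bash
python3 - <<'E'
from m import *
s=env.get_state();print(s['tcp_pos'],s['grip_force'])
c=snap('scene')
p=proj(c,[.5425,.0045,s['tcp_pos'][2]+.018])[0];print(p)
for t in tins(c):
    if np.hypot(*(t[0]-p))<20: print(t)
E
```

```text
[0.54231403 0.00415455 0.14444185] 61.51094198226929
[316.22116355 185.5846855 ]
(array([316.4, 185.7]), 80, array([0.4011, 0.0855]))
(array([329.1, 196. ]), 74, array([0.4636, 0.0935]))
```

Emit:
move_arm(
  moves=[0.001,0,-0.03,0,0.03,0.001,0,-0.055,0,0.03,0.001,0,-0.07,0,0.03,0.001,0,-0.08,0,0.03,0.001,0,-0.09,0,0.03,0.001,0,-0.094,0,0.03,0.001,0,-0.096,0,0.03,0.001,0,-0.096,0,0.03],
)

```text
clock: 14.82
tcp_pos: [0.5439, 0.0047, 0.049]
orientation: [0.001, -0.054, 0.999, -0.0]
wrist_force: [0.2, -0.9, -1.5]
finger_gap: 0.0425
grip_force: 61.6
```

Emit:
move_arm(
  moves=[0,0,-0.0005,0,0.046,0,0,-0.0005,0,0.05,0,0,-0.0005,0,0.062,0,0,-0.0005,0,0.062,0,0,0.03,0,0.062,0,0,0.06,0,0.062,0,0,0.1,0,0.062,0,0,0.14,0,0.05,0,-0.04,0.15,0,0.05,0,-0.08,0.15,0,0.05,0,-0.11,0.15,0,0.05,0,-0.11,0.15,0,0.05],
)

```text
clock: 15.82
tcp_pos: [0.5439, -0.1097, 0.1991]
orientation: [0.001, -0.052, 0.999, -0.001]
wrist_force: [-0.4, -0.3, -0.3]
finger_gap: 0.0501
grip_force: 0.0
```

```bash
python3 look.py | egrep ' 0.4| 0.5| 0.6|top|scene|^[0-9]'; python3 - <<'E'
from n import *
c=snap('top'); dk=rings(c)[1]
yy,xx=np.nonzero(dk); k=np.hypot(xx-299.5,yy-195)<14
p=np.array([xx[k],yy[k]]).T.astype(np.float32);r=cv2.minAreaRect(p);print(p.mean(0),r)
for q in cv2.boxPoints(r): print(ray(c,*q,.108)[:2])
cv2.imwrite('pics/t3.png',cv2.resize(c['bgr'][150:260,200:360],None,fx=5,fy=5,interpolation=cv2.INTER_CUBIC))
s=snap('scene');dk=rings(s)[1];yy,xx=np.nonzero(dk);k=np.hypot(xx-349.4,yy-204.8)<10;p=np.array([xx[k],yy[k]]).T
print(p.mean(0),ray(s,*p.mean(0),.095)[:2])
E
```

```text
top
[453.7 158.4] 87 0.6937 -0.3741 nest z: [ 0.6868 -0.3678]
[295.6 166.9] 83 0.6754 0.1001 nest z: [0.6688 0.0986]
[324.4 178.7] 85 0.6374 0.0144 nest z: [0.6315 0.0143]
[271.2 185.5] 95 0.6194 0.1727 nest z: [0.6136 0.17  ]
[455.3 198. ] 103 0.5719 -0.37 nest z: [ 0.5671 -0.364 ]
[328.2 207.3] 108 0.5504 0.0046 nest z: [0.5458 0.0046]
[274.5 214.7] 109 0.5309 0.1623 nest z: [0.5267 0.1596]
[303.4 226.8] 112 0.4935 0.0779 nest z: [0.49   0.0765]
[488.8 224.8] 98 0.4906 -0.4616 nest z: [ 0.487 -0.454]
[454.1 228.5] 109 0.4814 -0.3601 nest z: [ 0.478  -0.3542]
[446.6 255.6] 114 0.4031 -0.3331 nest z: [ 0.4011 -0.3275]
scene
[360.3 194.5] 73 0.5007 0.1788 nest z: [0.5242 0.1614]
[328.8 195.8] 70 0.4623 0.0934 nest z: [0.4871 0.078 ]
[381.3 209.1] 47 0.5865 0.1938 nest z: [0.6077 0.1759]
[316.4 214.6] 84 0.5212 0.0188 nest z: [0.5445 0.0056]
[179.5 228.5] 78 0.4009 -0.3335 nest z: [ 0.4273 -0.3372]
[369.4 230.3] 76 0.6458 0.1127 nest z: [0.6656 0.0968]
[336.1 232.2] 90 0.6105 0.0294 nest z: [0.6312 0.0161]
[260.2 234. ] 66 0.5224 -0.1519 nest z: [ 0.5453 -0.1604]
[177.4 249.7] 117 0.4784 -0.3607 nest z: [ 0.5029 -0.3635]
[137.6 266.8] 91 0.4921 -0.4619 nest z: [ 0.5161 -0.462 ]
[184.1 273.8] 146 0.5679 -0.369 nest z: [ 0.5896 -0.3717]
[198.2 312.6] 141 0.6953 -0.3743 nest z: [ 0.7138 -0.3769]
15.9167 [ 0.54297829 -0.10582754  0.19832991] 0.050073690710218555
[299.18854 194.69672] ((299.4923400878906, 194.4384765625), (21.582042694091797, 6.325770854949951), 82.87498474121094)
[0.60571468 0.09722242]
[0.60769922 0.07946244]
[0.54568792 0.07220044]
[0.54373883 0.08979104]
[350.21428571 205.23214286] [0.58298222 0.08780546]
```

View pics/t3.png

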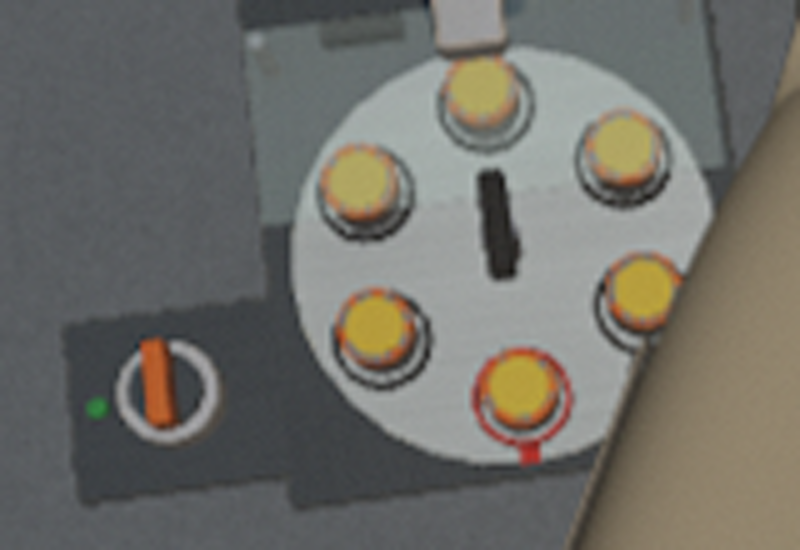

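All six nests are now full (two views agree to 3 mm). The T-bar runs from about (490,172) to (503,278) in the crop, with its centre near (0.578, 0.0865) and yaw 0.11. The clamp bar is at (158,383). I'll grip the T-bar next.

Emit:
move_arm(
  moves=[0.007,0.04,0,0,0.05,0.014,0.08,0,0,0.05,0.021,0.12,0,0,0.05,0.028,0.16,0,0,0.05,0.035,0.192,0,0,0.05,0.035,0.192,0,0,0.05,0.035,0.192,-0.04,0,0.05,0.035,0.192,-0.07,0,0.05,0.035,0.192,-0.1,0,0.05,0.035,0.192,-0.11,0,0.05,0.035,0.192,-0.11,0,0.05],
  newtons=40,
)

```text
clock: 16.93
tcp_pos: [0.5751, 0.088, 0.0852]
orientation: [-0.003, -0.055, 0.998, 0.0]
wrist_force: [-0.9, -0.0, 0.3]
finger_gap: 0.0499
grip_force: 0.0
```

```bash
python3 - <<'E'
from h import *
s=env.get_state();print(s['tcp_pos'],s['orientation'],s['joint_pos'],s['wrist_force'])
E
```

```text
[0.57505258 0.08795844 0.0852084 ] [-3.40944851e-03 -5.48363813e-02  9.98489504e-01  2.38529847e-04] [ 1.37258245e-02  4.20167227e-01 -1.88978979e-01  9.68482881e-01
  1.96215550e-04 -9.60032893e-02] [-0.86985045 -0.01102572  0.34142296]
```

Emit:
move_arm(
  moves=[0.002,-0.001,0.002,0,0.03,0.002,-0.001,0.002,0,0.02,0.002,-0.001,0.002,0,0.005,0.002,-0.001,0.002,0,0.005,0.002,-0.001,0.002,0,0.005,0.002,-0.001,0.002,0,0.005,0.002,-0.001,0.002,0,0.005,0.002,-0.001,0.002,0,0.005],
  newtons=40,
)

```text
clock: 17.6
tcp_pos: [0.582, 0.0883, 0.0931]
orientation: [0.003, -0.055, 0.998, 0.002]
wrist_force: [-0.5, 8.3, 2.3]
finger_gap: 0.0153
grip_force: 40.6
```

Emit:
move_arm(
  moves=[0,0.001,0,0,0.005,0,0.001,0,0,0.005,0,0.001,0,0,0.005],
)

```text
clock: 17.85
tcp_pos: [0.582, 0.0883, 0.0931]
orientation: [0.003, -0.055, 0.999, 0.001]
wrist_force: [-0.2, 6.2, 7.6]
finger_gap: 0.0151
grip_force: 41.2
```

Emit:
move_arm(
  moves=[0,0.001,0,0,0.03,0,0.001,0,0,0.03,-0.004,0.001,-0.004,0,0.03,-0.004,0.001,-0.004,0,0.03,-0.004,0.001,-0.004,0,0.03],
)

```text
clock: 18.27
tcp_pos: [0.5753, 0.0878, 0.0857]
orientation: [-0.001, -0.054, 0.999, -0.0]
wrist_force: [0.8, -0.4, -0.2]
finger_gap: 0.03
grip_force: 0.0
```

```bash
python3 - <<'E'
from h import *
s=env.get_state();print(s['tcp_pos'],s['orientation'],s['wrist_force'])
E
```

```text
[0.57530958 0.08780016 0.08571156] [-7.44854953e-04 -5.38898776e-02  9.98546605e-01 -6.47427382e-05] [ 0.76108913 -0.35485251 -0.24591294]
```

Emit:
move_arm(
  moves=[0,0,0,0,0.03,0,0,0,0,0.03,0,0,0,0,0.03,0,0,0,0,0.03],
)

```text
clock: 18.6
tcp_pos: [0.5762, 0.088, 0.0863]
orientation: [0.0, -0.054, 0.999, 0.0]
wrist_force: [-0.5, -1.1, -0.2]
finger_gap: 0.03
grip_force: 0.0
```

Emit:
move_arm(
  moves=[0.0025,0.0005,0.002,0,0.02,0.0025,0.0005,0.002,0,0.005,0.0025,0.0005,0.002,0,0.005,0.0025,0.0005,0.002,0,0.005,0.0025,0.0005,0.002,0,0.005],
)

```text
clock: 19.02
tcp_pos: [0.579, 0.0881, 0.0887]
orientation: [0.0, -0.054, 0.999, -0.0]
wrist_force: [-1.1, -4.3, 2.6]
finger_gap: 0.0153
grip_force: 39.9
```

Gripped and nearly centred on the axis. Now I'll rotate clockwise.

Emit:
move_arm(
  moves=[0,0,0,-0.05,0.005,0,0,0,-0.14,0.005,0,0,0,-0.24,0.005,0,0,0,-0.34,0.005,0,0,0,-0.44,0.005,0,0,0,-0.54,0.005,0,0,0,-0.64,0.005,0,0,0,-0.74,0.005,0,0,0,-0.84,0.005,0,0,0,-0.94,0.005,0,0,0,-1.02,0.005,0,0,0,-1.05,0.005],
  newtons=50,
)

```text
clock: 20.02
tcp_pos: [0.5792, 0.0885, 0.0887]
orientation: [0.001, 0.455, 0.89, 0.0]
wrist_force: [0.4, -3.5, 3.2]
finger_gap: 0.0154
grip_force: 49.2
```

```bash
python3 - <<'E'
from n import *
s=env.get_state();print(s['tcp_pos'],s['orientation'],s['wrist_force'],s['ft_torque'],s['joint_pos'][5])
c=snap('top','t4.png'); cv2.imwrite('pics/t4c.png',cv2.resize(c['bgr'][140:260,200:360],None,fx=4,fy=4))
E
```

```text
[0.57918336 0.08847307 0.08871634] [6.35610739e-04 4.55440146e-01 8.90266143e-01 2.54030263e-04] [ 0.4252434  -3.54441576  3.22119271] [-0.52313152  0.02454319  0.37626542] 0.960420621142757
```

View pics/t4c.png

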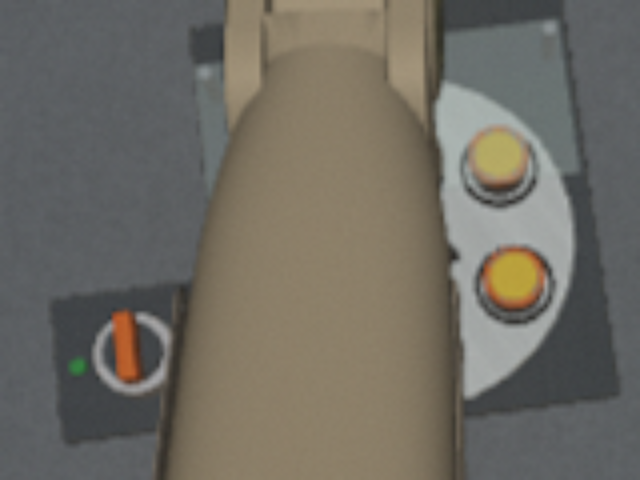

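The arm hides most of the table. What shows has turned: an unshaded tin sits at (513,280) and one under the guard at (498,158). I'll continue.

Emit:
move_arm(
  moves=[0,0,0,-0.05,0.005,0,0,0,-0.14,0.005,0,0,0,-0.24,0.005,0,0,0,-0.34,0.005,0,0,0,-0.44,0.005,0,0,0,-0.54,0.005,0,0,0,-0.64,0.005,0,0,0,-0.74,0.005,0,0,0,-0.84,0.005,0,0,0,-0.94,0.005,0,0,0,-1.02,0.005,0,0,0,-1.05,0.005],
)

```text
clock: 21.07
tcp_pos: [0.5796, 0.0885, 0.0887]
orientation: [0.001, 0.84, 0.543, 0.001]
wrist_force: [1.2, -3.2, 1.9]
finger_gap: 0.0153
grip_force: 49.3
```

Emit:
move_arm(
  moves=[0,0,0,-0.05,0.005,0,0,0,-0.14,0.005,0,0,0,-0.24,0.005,0,0,0,-0.34,0.005,0,0,0,-0.44,0.005,0,0,0,-0.54,0.005,0,0,0,-0.64,0.005,0,0,0,-0.74,0.005,0,0,0,-0.84,0.005,0,0,0,-0.94,0.005,0,0,0,-1.01,0.005,0,0,0,-1.03,0.005],
)

```text
clock: 22.07
tcp_pos: [0.5799, 0.0882, 0.0887]
orientation: [0.001, 0.998, 0.059, 0.001]
wrist_force: [3.4, -4.5, 1.5]
finger_gap: 0.0151
grip_force: 48.9
```

```bash
python3 - <<'E'
from n import *
s=env.get_state();q=s['orientation'];print(s['tcp_pos'],np.arctan2(q[2]**2-q[1]**2,2*q[1]*q[2]),s['wrist_force'],s['ft_torque'],s['joint_pos'])
E
```

```text
[0.57990557 0.08816284 0.08871383] -1.4532982601992943 [ 3.43064941 -4.47188086  1.54763995] [-0.84757451 -0.50524097  0.22532042] [ 1.45420040e-02  4.18647030e-01 -1.81833335e-01  9.67858196e-01
 -9.55404349e-04  3.03863542e+00]
```

Emit:
move_arm(
  moves=[0,0,0,0,0.03,0,0,0,0,0.045,0,0,0,0,0.045,0,0,0.03,0,0.045,0,0,0.07,0,0.045,0,0,0.1,0.12,0.045,0,0.03,0.11,0.24,0.045,-0.01,0.06,0.11,0.36,0.045,-0.02,0.1,0.11,0.48,0.045,-0.03,0.14,0.11,0.6,0.045,-0.05,0.18,0.11,0.72,0.045,-0.07,0.21,0.11,0.84,0.045],
)

```text
clock: 23.07
tcp_pos: [0.5077, 0.301, 0.1979]
orientation: [-0.0, 0.885, 0.465, 0.0]
wrist_force: [0.6, 0.4, 0.1]
finger_gap: 0.0446
grip_force: 0.0
```

Emit:
move_arm(
  moves=[0,0.03,0,0.12,0.045,0,0.06,0,0.24,0.045,0,0.06,0,0.36,0.045,0,0.06,0,0.48,0.045,0,0.06,0,0.6,0.045,0,0.06,0,0.72,0.045,0,0.06,0,0.84,0.045,0,0.06,0,0.96,0.045,0,0.06,0,1.08,0.045,0,0.06,0,1.2,0.045,0,0.06,0,1.32,0.045,0,0.06,0,1.44,0.045],
)

```text
clock: 24.07
tcp_pos: [0.5079, 0.3589, 0.1979]
orientation: [-0.001, 0.359, 0.933, -0.0]
wrist_force: [-0.6, 0.2, 0.6]
finger_gap: 0.0453
grip_force: 0.0
```

```bash
python3 look.py | egrep ' 0.4| 0.5| 0.6|top|scene|^[0-9]'; python3 - <<'E'
from n import *
s=env.get_state();q=s['orientation'];print(s['tcp_pos'],np.arctan2(q[2]**2-q[1]**2,2*q[1]*q[2]),s['joint_pos'][5])
c=snap('top'); cv2.imwrite('pics/t5.png',cv2.resize(c['bgr'][140:260,160:360],None,fx=4,fy=4))
E
```

```text
top
[453.7 158.4] 87 0.6937 -0.3741 nest z: [ 0.6868 -0.3678]
[295.9 167.3] 90 0.6742 0.0993 nest z: [0.6676 0.0977]
[324.4 178.9] 75 0.6367 0.0146 nest z: [0.6308 0.0144]
[271.3 186. ] 81 0.6177 0.1725 nest z: [0.6121 0.1697]
[455.2 198. ] 102 0.572 -0.3698 nest z: [ 0.5672 -0.3637]
[328.  207.8] 106 0.5487 0.0051 nest z: [0.5444 0.0052]
[274.4 214.9] 110 0.5302 0.1626 nest z: [0.5261 0.1599]
[381.7 215.9] 96 0.522 -0.1514 nest z: [ 0.518  -0.1489]
[488.8 224.8] 96 0.4906 -0.4616 nest z: [ 0.487 -0.454]
[303.5 227.2] 108 0.4924 0.0776 nest z: [0.4888 0.0762]
[454.1 228.5] 109 0.4814 -0.3601 nest z: [ 0.478  -0.3542]
[446.6 255.6] 114 0.4031 -0.3331 nest z: [ 0.4011 -0.3275]
scene
[360.2 194.4] 64 0.4999 0.1789 nest z: [0.5236 0.1615]
[328.4 196.1] 68 0.4629 0.0914 nest z: [0.4878 0.0763]
[380.6 208.8] 34 0.5841 0.1928 nest z: [0.6057 0.175 ]
[316.3 214.2] 74 0.5196 0.0193 nest z: [0.5429 0.0062]
[179.4 228.5] 77 0.4009 -0.3337 nest z: [ 0.4272 -0.3374]
[369.4 230.3] 79 0.6458 0.1125 nest z: [0.6656 0.0968]
[335.7 231.9] 94 0.6089 0.0294 nest z: [0.6297 0.0158]
[260.3 234. ] 65 0.5225 -0.1516 nest z: [ 0.5455 -0.1601]
[177.5 249.8] 114 0.4789 -0.3605 nest z: [ 0.5033 -0.3634]
[137.6 266.8] 91 0.4921 -0.4619 nest z: [ 0.5161 -0.462 ]
[184.2 273.8] 144 0.5678 -0.3688 nest z: [ 0.5897 -0.3715]
[198.2 312.5] 140 0.6952 -0.3744 nest z: [ 0.7136 -0.3769]
24.1667 [0.50801318 0.35883678 0.19795039] 0.044650263576149304
[0.50801318 0.35883678 0.19795039] 0.8307712803555098 1.2257306244269437
```

View pics/t5.png

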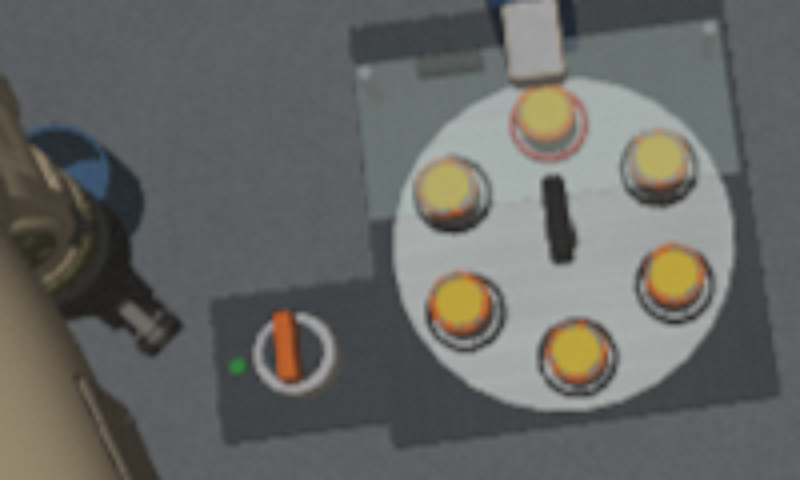

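The picture shows the red nest under the print head (548,120), all six nests filled, and the T-bar back in line. The clamp bar is at (287,347) on its white housing (295,354). Next I'll locate the knob.

```bash
python3 - <<'E'
from n import *
c=snap('top'); print('ring hand',ray(c,233.75,228.5,.04)[:2])
hsv=cv2.cvtColor(c['bgr'],cv2.COLOR_BGR2HSV)
w=cv2.inRange(hsv,(0,0,120),(180,60,255));o=cv2.inRange(hsv,(3,120,80),(18,255,255))
def near(m,u,v,r):
    yy,xx=np.nonzero(m);k=np.hypot(xx-u,yy-v)<r;return np.array([xx[k],yy[k]]).T.astype(np.float32)
p=near(w,233.5,228.5,14);h=cv2.convexHull(p);e=cv2.minEnclosingCircle(h);f=cv2.fitEllipse(h);print(e,f,ray(c,*f[0],.04)[:2])
p=near(o,232,227,12);r=cv2.minAreaRect(p);print(r,ray(c,*r[0],.072)[:2])
for q in cv2.boxPoints(r):print(ray(c,*q,.072)[:2])
s=snap('scene');hs=cv2.cvtColor(s['bgr'],cv2.COLOR_BGR2HSV)
w=cv2.inRange(hs,(0,0,110),(180,70,255));p=near(w,388,187,14);h=cv2.convexHull(p);f=cv2.fitEllipse(h);print('scene',f,ray(s,*f[0],.03)[:2])
p=near(cv2.inRange(hs,(3,120,80),(18,255,255)),388,179,14);print(p.mean(0),ray(s,*p.mean(0),.064)[:2])
for g in([.4965,.283],[.4985,.281]): print(proj(c,[*g,.075]),proj(c,[*g,.04]),proj(s,[*g,.075]),proj(s,[*g,.062]))
E
```

```text
ring hand [0.49253942 0.2816624 ]
((233.0887908935547, 227.86448669433594), 10.152581214904785) ((233.07496643066406, 227.85411071777344), (19.125720977783203, 20.442623138427734), 50.723331451416016) [0.49448236 0.28368795]
((230.97998046875, 226.3599853515625), (17.39482879638672, 5.798276424407959), 81.8698959350586) [0.49373142 0.28301439]
[0.51772434 0.29542527]
[0.51983965 0.27901513]
[0.46991566 0.27069516]
[0.4678307  0.28698187]
scene ((389.0927429199219, 186.6090850830078), (25.028959274291992, 29.56462287902832), 137.43643188476562) [0.49301785 0.29123191]
[388.65152 178.78787] [0.49587803 0.28279824]
[[230.78836637 225.23254044]] [[233.3280107  227.16822579]] [[389.23639079 175.88511353]] [[388.75375069 179.41496003]]
[[231.50822926 224.52841112]] [[234.028852   226.48139583]] [[389.09133886 176.39677449]] [[388.6087776  179.92919613]]
```

Emit:
move_arm(
  moves=[-0.003,-0.02,0,0.12,0.045,-0.006,-0.04,0,0.24,0.045,-0.01,-0.06,0,0.36,0.045,-0.013,-0.076,0,0.48,0.045,-0.013,-0.076,0,0.6,0.045,-0.013,-0.076,-0.02,0.72,0.045,-0.013,-0.076,-0.04,0.84,0.045,-0.013,-0.076,-0.06,0.88,0.045,-0.013,-0.076,-0.08,0.88,0.045,-0.013,-0.076,-0.08,0.88,0.045,-0.013,-0.076,-0.08,0.88,0.045],
)

```text
clock: 25.23
tcp_pos: [0.4946, 0.2823, 0.1175]
orientation: [-0.001, -0.068, 0.998, -0.0]
wrist_force: [0.1, 0.3, 1.0]
finger_gap: 0.045
grip_force: 0.0
```

```bash
python3 - <<'E'
from n import *
s=env.get_state();q=s['orientation'];print(s['tcp_pos'],np.arctan2(q[2]**2-q[1]**2,2*q[1]*q[2]),s['joint_pos'])
E
```

```text
[0.49461368 0.28228478 0.11751476] 1.7076477082025956 [ 3.77559924e-01  3.68711640e-01 -1.81287716e-01  1.02357827e+00
  2.10836092e-04  2.40708250e-01]
```

Emit:
move_arm(
  moves=[0,0.0005,-0.025,0,0.045,0,0.0005,-0.05,0,0.045,0,0.0005,-0.06,0,0.045,0,0.0005,-0.06,0,0.045,0,0.0005,-0.06,0,0.045,0,0.0005,-0.06,0,0.025,0,0.0005,-0.06,0,0.005,0,0.0005,-0.06,0,0.005,0,0.0005,-0.06,0,0.005,0,0.0005,-0.06,0,0.005,0,0.0005,-0.06,0,0.005],
  newtons=40,
)

```text
clock: 26.15
tcp_pos: [0.4967, 0.2846, 0.0602]
orientation: [0.002, -0.069, 0.998, 0.001]
wrist_force: [-2.1, 3.5, 6.5]
finger_gap: 0.0132
grip_force: 41.3
```

Emit:
move_arm(
  moves=[0,0,0,-0.12,0.005,0,0,0,-0.24,0.005,0,0,0,-0.36,0.005,0,0,0,-0.48,0.005,0,0,0,-0.6,0.005,0,0,0,-0.72,0.005,0,0,0,-0.84,0.005,0,0,0,-0.96,0.005,0,0,0,-1.08,0.005,0,0,0,-1.18,0.005,0,0,0,-1.23,0.005,0,0,0,-1.23,0.005],
)

```text
clock: 27.15
tcp_pos: [0.4961, 0.2836, 0.0601]
orientation: [0.001, 0.52, 0.854, 0.001]
wrist_force: [-3.0, 0.8, 8.0]
finger_gap: 0.0138
grip_force: 41.6
```

Emit:
move_arm(
  moves=[0,0,0,0,0.005,0,0,0,0,0.03,0,0,0,0,0.045,0,0,0,0,0.045,0,0,0.03,0,0.045,0,0,0.07,0,0.045,0,0,0.11,0,0.045,-0.02,0,0.14,0,0.045,-0.04,0.04,0.15,0,0.045,-0.06,0.08,0.15,0,0.045,-0.06,0.11,0.15,0,0.045,-0.06,0.11,0.15,0,0.045],
)

```text
clock: 28.15
tcp_pos: [0.4345, 0.3983, 0.2087]
orientation: [-0.0, 0.517, 0.856, 0.002]
wrist_force: [0.7, -0.8, 1.0]
finger_gap: 0.0453
grip_force: 0.0
```

```bash
python3 look.py | egrep ' 0.4| 0.5| 0.6|top|scene|^[0-9]'; python3 - <<'E'
from n import *
c=snap('top'); cv2.imwrite('pics/t6.png',cv2.resize(c['bgr'][140:260,160:360],None,fx=4,fy=4))
E
```

```text
top
[453.7 158.4] 87 0.6937 -0.3741 nest z: [ 0.6868 -0.3678]
[295.9 167.2] 92 0.6743 0.0994 nest z: [0.6679 0.0977]
[324.5 178.9] 74 0.6367 0.0143 nest z: [0.6308 0.0141]
[271.3 186.1] 80 0.6175 0.1726 nest z: [0.6118 0.1697]
[455.3 198. ] 102 0.5721 -0.3701 nest z: [ 0.5671 -0.364 ]
[328.  207.8] 106 0.5487 0.0051 nest z: [0.5444 0.0052]
[274.4 214.9] 109 0.5304 0.1626 nest z: [0.5261 0.1599]
[381.7 215.9] 96 0.522 -0.1514 nest z: [ 0.518  -0.1489]
[488.8 224.8] 96 0.4906 -0.4616 nest z: [ 0.487 -0.454]
[303.5 227.2] 108 0.4924 0.0776 nest z: [0.4888 0.0762]
[454.1 228.5] 109 0.4814 -0.3601 nest z: [ 0.478  -0.3542]
[446.6 255.6] 113 0.403 -0.3332 nest z: [ 0.4011 -0.3275]
scene
[360.2 194.4] 65 0.5 0.1788 nest z: [0.5236 0.1615]
[328.4 196.1] 68 0.4629 0.0914 nest z: [0.4878 0.0763]
[380.6 208.8] 34 0.5841 0.1928 nest z: [0.6057 0.175 ]
[316.2 214.2] 73 0.5195 0.0191 nest z: [0.5427 0.006 ]
[179.4 228.5] 77 0.4009 -0.3337 nest z: [ 0.4272 -0.3374]
[369.5 230.3] 73 0.6459 0.1129 nest z: [0.6657 0.097 ]
[335.7 231.9] 95 0.6089 0.0292 nest z: [0.6297 0.0158]
[260.2 234. ] 64 0.5223 -0.1518 nest z: [ 0.5453 -0.1604]
[177.5 249.8] 114 0.4789 -0.3605 nest z: [ 0.5033 -0.3634]
[137.4 266.8] 89 0.4919 -0.4621 nest z: [ 0.5159 -0.4624]
[184.3 273.8] 145 0.5678 -0.3686 nest z: [ 0.5898 -0.3713]
[198.2 312.5] 140 0.6952 -0.3744 nest z: [ 0.7136 -0.3769]
28.25 [0.43498416 0.39413132 0.20782263] 0.045017858617372404
```

View pics/t6.png

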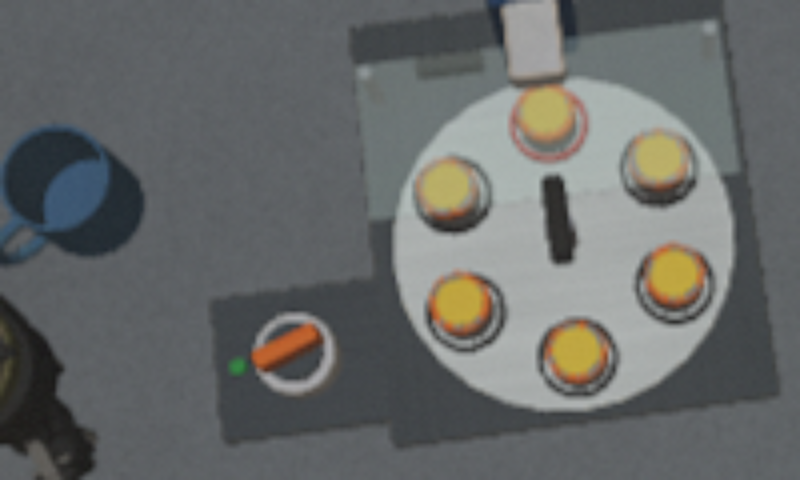

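The clamp bar has turned about 70° clockwise, from (255,360) to (320,335), which is past its click. All six nests are full, the red nest is under the head, and the mug hasn't moved. I'm handing in.

```bash
python3 -c "
from workcell import env
print(env.hand_in())"
```

```text
the job is handed in; nothing more can be done
None
```

The job is handed in, with no verdict returned: all six nests hold a tin, the table is three clicks on with the red nest under the print head, the clamp knob is past its click and the mug was not touched.

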